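# Load a sample vial into the isolation box with the boat

## Robot

A 6-joint arm with a two-finger parallel gripper is mounted at the origin on a cart in front of the work surface, level with it; the furniture and walls round the work are solid. World frame = base frame: x ahead of the robot, y to its left, z up, the work surface at z = 0. Lengths are in m, angles in rad, forces in N, time in s.
With the tool pointing down it reaches from about 0.4 to 0.825 m from the base axis. Payload 7 kg.
Tool frame: the origin (TCP) lies at the very end of the fingers, on their centre line; the grasp point (between the pads) lies 19 mm behind it; z points along the fingers, y is the line along which they close (so a half turn about z gives the same grasp; the last joint's range is limited). The gripper opens to 85 mm and grips with 20 to 120 N. Pads are 22 mm wide; open, the fingers measure 114 mm over their backs; the gripper's body (76 mm by 85 mm) begins 54 mm behind the grasp point. The pads swing forward as they close: fully open they stand 13 mm farther back than shut.
Start: joints at [-0.912, 0.359, 0.012, 0, -1.224, -0.288], TCP at [0.245, -0.629, 0.231] pointing down, gripper open.
Joint ranges: [-3.07, 3.07], [-1.43, 2.12], [-1.02, 1.25], [-3.03, 1.67], [-3.05, -0], [-3.03, 3.03]. Speed limits (rad/s): [2.39, 2.39, 3.01, 3.14, 3.14, 3.14].

## Interface

Orientations are given as a 3x3 rotation matrix whose columns are the frame's x, y, z axes.
In Python, from bench import r gives the robot as it stands.
- The arm moves only by the tool carry_out, never from a script. Its argument "deltas" is a list of rows, each an object with "translation": the shift along the tool's x, y, z scaled (see below), a list of three; "rotation": the turn, a rotation vector about the tool's x, y, z scaled (see below), a list of three; "hand": the opening, from -1 (shut) to 1 (fully open). A call has 1 to 12 rows; each row shifts and turns the commanded pose from where the row before left it, along the tool's axes as they then stand; what a row does not reach is not made up. The controller multiplies each number of a shift by 0.2 m and each number of a turn by pi/2 rad. A row lasts 1/8 s, in which the tool goes at most 62.5 mm and 10.7 degrees, less where a joint would pass 70% of its speed; a pose out of reach is approached as far as the arm can. A call with a number of a shift or a turn outside -1 to 1 is refused whole. A call with a gripper value outside its range is refused whole. The fingers move at their own pace and stop on an object; "force" is the grip in N (left out, the last holds). Time passes only in rows, so rows that do not move let the fingers close. It gives the time, the measured TCP pose, the force, the opening and the grip force at its end, in the units of the state.
- r.get_state(): the state, without advancing time (a new reading comes with each control period).
- r.grab_frame(name): name is "side" or "top" or "wrist"; returns the picture (420x560x3 uint8, red, green, blue); there is no depth.
- r.camera_params(name): a dict with "K" (3x3 intrinsics, pixels), "world_from_camera" (4x4, takes a point from camera to world coordinates). Camera axes: x right, y down, z forward; pixel columns grow to the right and rows downward; lengths in m; the calibration is good to about 2 mm. A picture is of the moment at which its call begins: read the wrist's pose just before it. camera_params takes no time and is no camera call; for the wrist camera it gives the pose at the moment of the call.
- r.finish_job(): hands the job in; it is judged then, once.
The state is a dict: "time": time; "joint_pos": joint angles; "joint_vel": joint speeds; "joint_efforts": joint torques, N m; "eef_pos": TCP position; "orientation": TCP orientation; "ft_force": force on the tool from outside, world axes, zero at the start; "wrist_torque": the same for the moment, N m; "width": finger opening in m; "grasp_force": force on a finger pad.
Only numpy, scipy, OpenCV 4.12 (cv2) and the standard library are available. Lean on these libraries where they do the work, as an engineer would, in place of code of your own. Each camera call takes 0.05 s, during which the arm holds its last target. There are 200 camera calls.

## Task

Pick up the loading boat with the sample vial lying in it, slide its tray level through the slot in the isolation box's cover plate, and there tip the vial sideways into the open white catch tray (left or right of the slot, beside a flask) without the boat or the gripper touching the cover plate. Then draw the boat out and lay it flat on the black pad again, leaving the bottle, the dish and the timer on the bench alone.

Things in the scene. Friction and masses are not known exactly. Their poses are not given: they have to be found in the camera images.
- boat: steel loading boat 195 long, about 0.08 kg: shallow tray (64 x 40, x -32 to 32; sides 8 high flared at 28 deg, ends 8 high), round shank 8 thick along y 0, z 8, upright black grip blade (x -163 to -131, 10 thick in y, up to z 50) on a 34 x 26 x 3 foot. Origin: underside below tray centre; x from grip to nose, z up. Rolled 35 deg or more about x, it lets the vial roll out over the low side
- tray_rear (a point): point on the boat, rear end of the tray (boat x = -32, y 0, z 8)
- tray_nose (a point): point on the boat, nose of the tray (boat x = +32, y 0, z 8)
- grip (a point): point on the boat, where the blade is to be gripped (boat x = -147, y 0, z 35); fingers close along the boat's y
- vial: small closed crimp-cap vial of brown glass with a metal cap, a plain cylinder 12 in diameter and 32 long, about 0.012 kg; it starts lying lengthwise in the boat's tray (inner floor 2 above the boat's underside, so its top is 14 above it) and rolls freely sideways. Origin: on its surface, below its middle as it lies at the start; x along it
- vial_mid (a point): centre of the vial
- iso_box: closed box fixed to the bench, clear walls and roof, 150 deep, 212 wide, 140 high, black floor 4 thick; the slot is its only opening. Origin: bench level, below the slot's middle, on the cover plate's outer face; x into the box (away from the robot), y left, z up
- cover_plate: the box's front: grey painted plate 212 wide, 140 high, 5 thick (box x = 0 to 5), same origin and axes as the box, with one slot 56 wide (y = -28 to +28) and 34 high (z = 68 to 102)
- slot (a point): centre of the slot on the plate's outer face (box 0, 0, 85)
- catch_tray: open white tray fixed on the box's floor, 96 (x, depth) x 84 (y) x 26 high, walls 3; origin: centre of its underside, at box x = 65 and y = +52 or -52; its axes are the box's. A flask 45 across and 62 high stands fixed on the other side
- pad: black rubber pad fixed on the bench, 270 (x) x 90 (y) x 4 high; origin: centre of its underside; the boat starts on it, pointing along its x
- bottle: bystander: loose lab bottle with cap, 65 across, 116 high, left on the bench; origin: centre of its underside
- dish: bystander: loose petri dish, 60 across, 15 high, between pad and box; origin: centre of its underside
- bench_timer: bystander: loose timer, 62 x 62 x 18, left on the bench; origin: centre of its underside

How it is judged:
By the outcome, as a careful person would: the job done as asked, in the order asked, and still so for the second after the job is handed in, with the robot touching nothing.
It also fails if it takes over 59 s, if anything falls off the work surface, if the arm or the gripper's body presses on something with over 40 N, if the wrist force passes 120 N, or if a joint passes its speed limit or range.

## Working session

There is one attempt and no reset: what is moved stays moved. The work goes in short steps, Python scripts to look and compute and a tool call to move; the robot and the scene stay as the last step left them, time stands still between calls to the robot, and variables do not carry over. Pictures are saved under pics/ and viewed, at most 10 in all, crops included, and the job is handed in when it is done.

Besides the shell and the picture viewer there is one more tool, called by a JSON object that holds its "fn" and its "kwargs", one argument or row to a line. carry_out: Moves the arm, as the interface text tells. Its arguments: {"type":"object","properties":{"deltas":{"type":"array"},"force":{"type":"number"}},"required":["deltas"]}

```bash
mkdir -p pics; ls
python3 - <<'E'
from bench import r
import cv2, numpy as np
np.set_printoptions(precision=4,suppress=True)
for n in ("side","top","wrist"):
    c=r.camera_params(n); print(n,c["K"].tolist() if hasattr(c["K"],'tolist') else c["K"]); print(np.array(c["world_from_camera"]))
    cv2.imwrite(f"pics/{n}0.png",r.grab_frame(n)[:,:,::-1])
print(r.get_state())
E
```

```text
pics
side [[407.0432108145525, 0.0, 278.5816840645028], [0.0, 407.0432108145525, 212.89034301705007], [0.0, 0.0, 1.0]]
[[-0.9847 -0.1312  0.1146  0.428 ]
 [-0.1731  0.6604 -0.7307  0.8419]
 [ 0.0202 -0.7394 -0.673   0.8171]
 [ 0.      0.      0.      1.    ]]
top [[504.1539992292083, 0.0, 278.13775615996013], [0.0, 504.1539992292083, 217.0471288229459], [0.0, 0.0, 1.0]]
[[ 0.018  -0.9976  0.0665  0.4809]
 [-0.9996 -0.0194 -0.0208  0.069 ]
 [ 0.022  -0.0661 -0.9976  1.2534]
 [ 0.      0.      0.      1.    ]]
wrist [[319.9706473630268, 0.0, 281.8822846217924], [0.0, 319.9706473630268, 211.20688276241367], [0.0, 0.0, 1.0]]
[[-0.3639  0.8986  0.2452  0.1812]
 [ 0.9315  0.3508  0.0964 -0.6531]
 [ 0.0006  0.2635 -0.9647  0.3738]
 [ 0.      0.      0.      1.    ]]
{'time': 0.15, 'joint_pos': array([-0.9119,  0.3592,  0.0113, -0.0003, -1.2241, -0.2881]), 'joint_vel': array([-0.001 , -0.002 ,  0.0044, -0.0009,  0.0005, -0.0005]), 'joint_efforts': array([  0.0001, -58.3879,  29.365 ,   6.9406,  -0.0043,   0.    ]), 'eef_pos': array([ 0.2444, -0.6288,  0.2306]), 'orientation': array([[-0.9321, -0.3623, -0.0006],
       [-0.3623,  0.9321,  0.0012],
       [ 0.0001,  0.0013, -1.    ]]), 'ft_force': array([0.5364, 0.0277, 0.1512]), 'wrist_torque': array([ 0.0364, -0.0516, -0.0404]), 'grasp_force': 0.0, 'width': 0.08539176437712137}
```

View pics/top0.png

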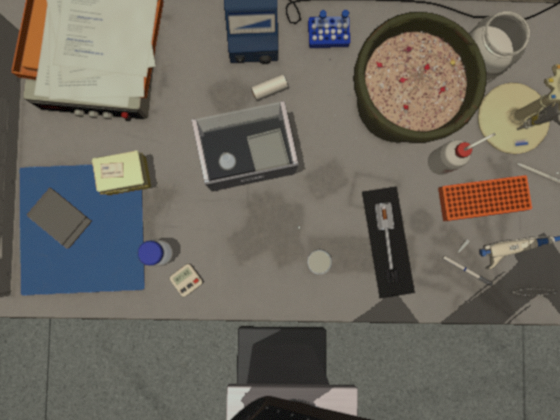

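View pics/side0.png

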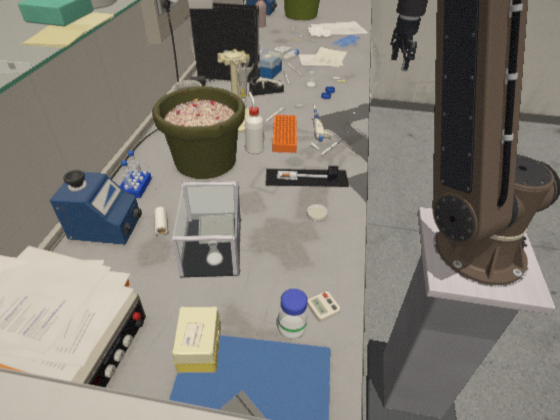

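The top view shows the boat on its pad, with the tray at about (385,212) and the blade at (392,275). The box is at about (245,145), with the catch tray on its right (268,150) and the flask on its left (228,161). The dish is at (319,262), the bottle at (155,253) and the timer at (186,280).

```bash
cat > h.py <<'E'
import numpy as np, cv2
def cam(r,n):
    c=r.camera_params(n); return np.array(c["K"]),np.array(c["world_from_camera"])
def ray(K,T,uv,z):
    d=T[:3,:3]@np.linalg.inv(K)@np.array([uv[0],uv[1],1.]); o=T[:3,3]
    return o+d*(z-o[2])/d[2]
def proj(K,T,p):
    q=K@(T[:3,:3].T@(np.asarray(p)-T[:3,3])); return q[:2]/q[2]
E
python3 - <<'E'
import cv2,numpy as np
t=cv2.imread('pics/top0.png'); s=cv2.imread('pics/side0.png')
a=cv2.resize(t[95:195,180:310],None,fx=4.6,fy=4.6,interpolation=cv2.INTER_CUBIC)
b=cv2.resize(t[180:300,350:425],None,fx=3.83,fy=3.83,interpolation=cv2.INTER_CUBIC)[:460]
a=a[:459];b=b[:459]
top=np.hstack([a[:,:510],b[:,:287]]) if 0 else None
c=np.zeros((460,800,3),np.uint8); a=cv2.resize(t[95:195,185:305],(480,400),interpolation=cv2.INTER_CUBIC); b=cv2.resize(t[182:302,354:419],(260,480),interpolation=cv2.INTER_CUBIC)[:460]
c[:400,:480]=a; c[:460,520:780]=b; cv2.imwrite('pics/crop1.png',c)
d=np.zeros((600,800,3),np.uint8); d[:480,:360]=cv2.resize(s[170:290,165:255],(360,480),interpolation=cv2.INTER_CUBIC); d[:160,400:800]=cv2.resize(s[155:195,258:358],(400,160),interpolation=cv2.INTER_CUBIC)
cv2.imwrite('pics/crop2.png',d)
E
```

```text
(no output)
```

View pics/crop1.png

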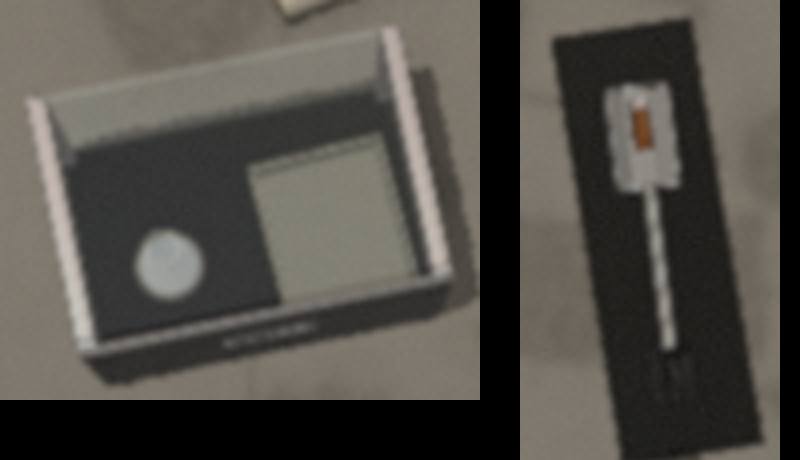

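View pics/crop2.png

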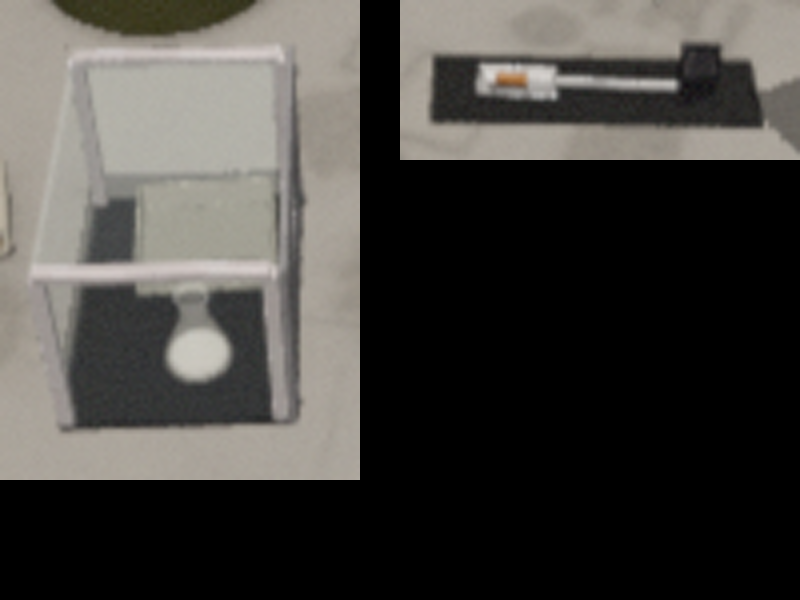

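The crops show the pad and boat clearly: tray end rows, orange vial, shank, and a dark blade at crop (672,375). They also show the box's plate top edge, running from about (207,183) to (298,166) in full top pixels, and the white tray on the right.

```bash
cat > m1.py <<'E'
from bench import r
from h import *
np.set_printoptions(precision=4,suppress=True)
K,T=cam(r,"top"); t=cv2.imread('pics/top0.png'); g=cv2.cvtColor(t,cv2.COLOR_BGR2GRAY)
# pad
m=np.zeros_like(g); m[182:305,354:419]=(g[182:305,354:419]<60)*255
m=cv2.morphologyEx(m,cv2.MORPH_CLOSE,np.ones((15,15)))
c=max(cv2.findContours(m,0,1)[0],key=cv2.contourArea); q=cv2.boxPoints(cv2.minAreaRect(c))
P=np.array([ray(K,T,p,0.004) for p in q]); print("pad",P[:,:2],P.mean(0)[:2],[np.linalg.norm(P[i]-P[i-1]) for i in range(4)])
# bright boat parts
b=np.zeros_like(g); er=cv2.erode(m,np.ones((7,7))); b[(er>0)&(g>75)]=255
ys,xs=np.nonzero(b); W=np.array([ray(K,T,(x,y),0.012) for x,y in zip(xs,ys)])[:,:2]
sh=ys>232; w=g[ys,xs].astype(float)-50
d=np.linalg.svd(W-W.mean(0))[2][0]; d*=np.sign(d[0]); n=np.array([-d[1],d[0]])
rows=np.unique(ys); print("width per row",[(int(y),int((ys==y).sum())) for y in rows])
cen=np.array([np.average(W[ys==y],axis=0,weights=w[ys==y]) for y in rows])
f=np.polyfit(cen[:,0],cen[:,1],1); print("axis yaw deg",np.degrees(np.arctan(f[0])),np.degrees(np.arctan2(d[1],d[0])), "resid",np.std(cen[:,1]-np.polyval(f,cen[:,0])))
tr=(ys>=min(rows))&(ys<=229); s=W@d; print("s range",s.min(),s.max()); 
print("bright ends", W[s.argmax()],W[s.argmin()])
hsv=cv2.cvtColor(t,cv2.COLOR_BGR2HSV); o=(hsv[...,1]>120)&(hsv[...,0]<20)&(er>0); yy,xx=np.nonzero(o); print("vial",ray(K,T,(xx.mean(),yy.mean()),0.014),o.sum())
# side view: tray ends / blade
Ks,Ts=cam(r,"side"); sI=cv2.imread('pics/side0.png'); gs=cv2.cvtColor(sI,cv2.COLOR_BGR2GRAY)
for nm,uv,z in (("nose",(258+476/4,155+82/4),.012),("trayrear",(258+557/4,155+82/4),.012),("blade topmid",(258+700/4,155+47/4),.054),("shank end",(258+680/4,155+86/4),.012)):
    print("side",nm,ray(Ks,Ts,uv,z))
for nm,uv,z in (("nose",(354+(637-520)/4,182+83/4),.012),("trayrear",(354+(650-520)/4,182+190/4),.012),("shankend",(354+(669-520)/4,182+348/4),.012),
  ("plateL",(185+88/4,95+353/4),.14),("plateR",(185+452/4,95+285/4),.14),("backL",(185+30/4,95+98/4),.14),("backR",(185+398/4,95+28/4),.14),
  ("ctFarL",(185+250/4,95+170/4),.03),("ctFarR",(185+380/4,95+135/4),.03),("dish",(319,262),.015),("bottle",(155,253),.116),("timer",(186,280),.018)):
    print("top",nm,ray(K,T,uv,z))
for nm,uv in (("plate topR",(165+290/4,170+48/4)),("plate topL",(165+285/4,170+275/4)),("back topL",(165+35/4,170+275/4)),("back topR",(165+72/4,170+55/4))):
    print("side",nm,ray(Ks,Ts,uv,.14))
E
python3 m1.py
```

```text
pad [[ 0.6319 -0.1636]
 [ 0.6488 -0.2513]
 [ 0.3825 -0.2975]
 [ 0.3665 -0.2108]] [ 0.5074 -0.2308] [np.float64(0.26963908799913755), np.float64(0.08935359738102217), np.float64(0.2702781580790015), np.float64(0.08816297999960278)]
width per row [(232, 4), (233, 4), (234, 4), (235, 4), (236, 4), (237, 3), (238, 3), (239, 4), (240, 4), (241, 4), (242, 4), (243, 4), (244, 4), (245, 3), (246, 3), (247, 4), (248, 4), (249, 4), (250, 4), (251, 4), (252, 4), (253, 3), (254, 3), (255, 4), (256, 4), (257, 4), (258, 4), (259, 4), (260, 4), (261, 3), (262, 3), (263, 4), (264, 4), (265, 4), (266, 4), (267, 4), (268, 3)]
axis yaw deg 7.432266213478783 7.492307246050674 resid 0.00030273392479825085
s range 0.4083217931852076 0.4982836827293666
bright ends [ 0.5318 -0.2221] [ 0.4434 -0.2397]
vial [nan nan nan] 0
side nose [ 0.2786 -0.2758  0.012 ]
side trayrear [ 0.2125 -0.2892  0.012 ]
side blade topmid [ 0.1078 -0.3014  0.054 ]
side shank end [ 0.1123 -0.3041  0.012 ]
top nose [ 0.6044 -0.2174  0.012 ]
top trayrear [ 0.538  -0.2258  0.012 ]
top shankend [ 0.4409 -0.2379  0.012 ]
top plateL [0.6272 0.2048 0.14  ]
top plateR [0.6696 0.0035 0.14  ]
top backL [0.7698 0.241  0.14  ]
top backR [0.8147 0.0361 0.14  ]
top ctFarL [0.7567 0.1222 0.03  ]
top ctFarR [0.7804 0.0428 0.03  ]
top dish [ 0.455 -0.059  0.015]
top bottle [0.4708 0.3195 0.116 ]
top timer [0.4059 0.2641 0.018 ]
side plate topR [0.6731 0.0068 0.14  ]
side plate topL [0.6237 0.2129 0.14  ]
side back topL [0.7641 0.2404 0.14  ]
side back topR [0.813  0.0428 0.14  ]m1.py:20: RuntimeWarning: Mean of empty slice.
  hsv=cv2.cvtColor(t,cv2.COLOR_BGR2HSV); o=(hsv[...,1]>120)&(hsv[...,0]<20)&(er>0); yy,xx=np.nonzero(o); print("vial",ray(K,T,(xx.mean(),yy.mean()),0.014),o.sum())
  ret = ret.dtype.type(ret / rcount)
```

{"fn": "carry_out", "kwargs": {
  "deltas": [
    {"translation": [-0.155, 0.1485, 0.055], "rotation": [0, 0, 0], "hand": 1},
    {"translation": [-0.155, 0.1485, 0.055], "rotation": [0, 0, 0], "hand": 1},
    {"translation": [-0.155, 0.1485, 0.055], "rotation": [0, 0, 0], "hand": 1},
    {"translation": [-0.155, 0.1485, 0.055], "rotation": [0, 0, 0], "hand": 1},
    {"translation": [-0.155, 0.1485, 0.055], "rotation": [0, 0, 0], "hand": 1},
    {"translation": [-0.155, 0.1485, 0.055], "rotation": [0, 0, 0], "hand": 1},
    {"translation": [-0.155, 0.1485, 0.055], "rotation": [0, 0, 0], "hand": 1},
    {"translation": [-0.155, 0.1485, 0.055], "rotation": [0, 0, 0], "hand": 1},
    {"translation": [-0.155, 0.1485, 0.055], "rotation": [0, 0, 0], "hand": 1},
    {"translation": [-0.155, 0.1485, 0.055], "rotation": [0, 0, 0.051], "hand": 1},
    {"translation": [0, 0, 0], "rotation": [0, 0, 0.051], "hand": 1},
    {"translation": [0, 0, 0], "rotation": [0, 0, 0.051], "hand": 1}
  ]
}}

```text
time: 1.65
eef_pos: [0.426, -0.2392, 0.1211]
orientation: [[-0.992, -0.129, -0.001], [-0.129, 0.992, 0.0], [0.001, 0.0, -1.0]]
ft_force: [-0.4, 0.1, 0.3]
width: 0.0854
grasp_force: 0.0
```

Run:
```python
from bench import r
from h import *
K,T=cam(r,"wrist"); im=r.grab_frame("wrist")[:,:,::-1]; cv2.imwrite("pics/w1.png",im)
for nm,p in (("grip",(.4254,-.2405,.039)),("bladetopfront",(.4254+.0159,-.2405+.002,.054)),("bladetopback",(.4254-.0159,-.2405-.002,.054)),("nose",(.6044,-.2174,.012))): print(nm,proj(K,T,p))
```

```text
grip [280.07349816 218.33274855]
bladetopfront [279.84063762 246.28197393]
bladetopback [280.0451589  201.92760892]
nose [280.00174963 389.77367802]
```

View pics/w1.png

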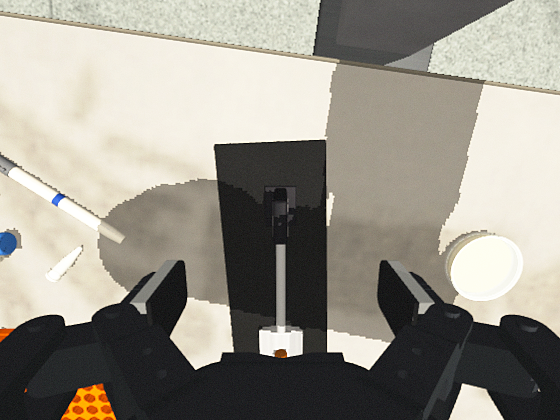

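The wrist view shows the blade, at about (280,215), and the shank, along column 280, centred between the fingers. That matches the prediction.

{"fn": "carry_out", "kwargs": {
  "deltas": [
    {"translation": [0.004, -0.006, 0.085], "rotation": [0, 0, 0], "hand": 1},
    {"translation": [0, 0, 0.085], "rotation": [0, 0, 0], "hand": 1},
    {"translation": [0, 0, 0.085], "rotation": [0, 0, 0], "hand": 1},
    {"translation": [0, 0, 0.085], "rotation": [0, 0, 0], "hand": 1},
    {"translation": [0, 0, 0.085], "rotation": [0, 0, 0], "hand": 1},
    {"translation": [0, 0, 0.08], "rotation": [0, 0, 0], "hand": 1},
    {"translation": [0, 0, 0], "rotation": [0, 0, 0], "hand": 0.3},
    {"translation": [0, 0, 0], "rotation": [0, 0, 0], "hand": -0.2},
    {"translation": [0, 0, 0], "rotation": [0, 0, 0], "hand": -0.6},
    {"translation": [0, 0, 0], "rotation": [0, 0, 0], "hand": -1},
    {"translation": [0, 0, 0], "rotation": [0, 0, 0], "hand": -1},
    {"translation": [0, 0, 0], "rotation": [0, 0, 0], "hand": -1}
  ],
  "force": 80
}}

```text
time: 3.2
eef_pos: [0.4256, -0.2414, 0.021]
orientation: [[-0.991, -0.13, 0.001], [-0.13, 0.991, -0.0], [-0.001, -0.0, -1.0]]
ft_force: [-1.5, 1.0, 6.7]
width: 0.0089
grasp_force: 78.4
```

{"fn": "carry_out", "kwargs": {
  "deltas": [
    {"translation": [0, 0, -0.01], "rotation": [0, 0, 0], "hand": -1},
    {"translation": [0, 0, -0.02], "rotation": [0, 0, 0], "hand": -1},
    {"translation": [0, 0, -0.04], "rotation": [0, 0, 0], "hand": -1},
    {"translation": [0, 0, -0.05], "rotation": [0, 0, 0], "hand": -1},
    {"translation": [0, 0, -0.06], "rotation": [0, 0, 0], "hand": -1},
    {"translation": [0, 0, -0.06], "rotation": [0, 0, 0], "hand": -1},
    {"translation": [0, 0, -0.06], "rotation": [0, 0, 0], "hand": -1},
    {"translation": [0, 0, -0.04], "rotation": [0, 0, 0], "hand": -1},
    {"translation": [0, 0, -0.02], "rotation": [0, 0, 0], "hand": -1},
    {"translation": [0, 0, -0.02], "rotation": [0, 0, 0], "hand": -1},
    {"translation": [0, 0, 0], "rotation": [0, 0, 0], "hand": -1}
  ]
}}

```text
time: 4.58
eef_pos: [0.4253, -0.2413, 0.0963]
orientation: [[-0.992, -0.13, 0.0], [-0.13, 0.992, -0.0], [-0.0, -0.0, -1.0]]
ft_force: [-0.1, -0.2, -0.9]
width: 0.0088
grasp_force: 78.0
```

```bash
cat > m2.py <<'E'
from bench import r
from h import *
np.set_printoptions(precision=4,suppress=True)
def fit(P): # line y=a x+b in world
    P=np.array(P)
    for _ in range(3):
        f=np.polyfit(P[:,0],P[:,1],1); e=P[:,1]-np.polyval(f,P[:,0]); k=abs(e)<max(2*e.std(),5e-4); P=P[k]
    return f,e.std(),len(P)
def bright(K,T,im,pts,axis):
    g=im.astype(float).min(2); out=[]
    for (u,v) in pts:   # brightness-weighted centre within +-5 px along axis
        o=np.arange(-5,6); pr=np.array([g[v,u+k] if axis==0 else g[v+k,u] for k in o])
        j=pr.argmax(); 
        w=np.clip(pr-(pr.max()*.5+np.median(pr)*.5),0,None); w[abs(o-o[j])>3]=0
        c=(w*o).sum()/w.sum(); out.append(ray(K,T,(u+c,v) if axis==0 else (u,v+c),.14)[:2])
    return out
t=cv2.imread('pics/top0.png'); s=cv2.imread('pics/side0.png')
for nm,im,L,Rr,ax in (("top",t,((194.5,122),(206.5,180)),((284,105),(296,163)),0),("side",s,((178,238),(234,238)),((188,183),(234,183.5)),1)):
    K,T=cam(r,nm); res=[]
    for a,b in (L,Rr):
        n=40; pts=[(int(round(a[0]+(b[0]-a[0])*i/n)),int(round(a[1]+(b[1]-a[1])*i/n))) for i in range(3,n-2)]
        f,e,k=fit(bright(K,T,im,pts,ax)); res.append(f); print(nm,"yaw",np.degrees(np.arctan(f[0])),"y at x=.65:",np.polyval(f,.65),"resid",e,k)
    a=(res[0][0]+res[1][0])/2; print(nm,"gap",(np.polyval(res[0],.65)-np.polyval(res[1],.65))*np.cos(np.arctan(a)),"mid y at .65",(np.polyval(res[0],.65)+np.polyval(res[1],.65))/2)
# plate top edge, top view: light line
K,T=cam(r,"top"); pts=[(u,int(round(183-(u-209)*16.5/87))) for u in range(211,294)]
P=np.array(bright(K,T,t,pts,1)); f=np.polyfit(P[:,1],P[:,0],1)
for _ in range(3):
    e=P[:,0]-np.polyval(f,P[:,1]); P=P[abs(e)<max(1.5*e.std(),.001)]; f=np.polyfit(P[:,1],P[:,0],1)
print("plate mid line yaw",-np.degrees(np.arctan(f[0])),"x at y=.107",np.polyval(f,.107),e.std(),len(P))
for n in ("top","side"): cv2.imwrite(f"pics/{n}1.png",r.grab_frame(n)[:,:,::-1])
c=np.zeros((600,800,3),np.uint8); A=cv2.imread('pics/top1.png');B=cv2.imread('pics/side1.png')
c[:600,:400]=cv2.resize(A[165:315,340:440],(400,600)); c[:320,400:]=cv2.resize(B[130:210,250:350],(400,320)); 
c[320:600,400:]=cv2.resize(s[170:240,160:260],(400,280)); cv2.imwrite('pics/crop3.png',c)
E
python3 m2.py
```

```text
top yaw 13.153138111828246 y at x=.65: 0.2112461528488024 resid 0.00022915888236824897 35
top yaw 13.059437011132932 y at x=.65: 0.003941681034388939 resid 0.00016384209586196028 34
top gap 0.20190440876165233 mid y at .65 0.10759391694159567
side yaw 13.507926228031897 y at x=.65: 0.21016966906072368 resid 0.000909110646615691 35
side yaw 11.413797832843253 y at x=.65: 0.006024657321640814 resid 0.0005340226454138166 35
side gap 0.1993328435195041 mid y at .65 0.10809716319118225
plate mid line yaw 14.090763613109875 x at y=.107 0.6529505545171039 0.0005547955997923829 60
```

View pics/crop3.png

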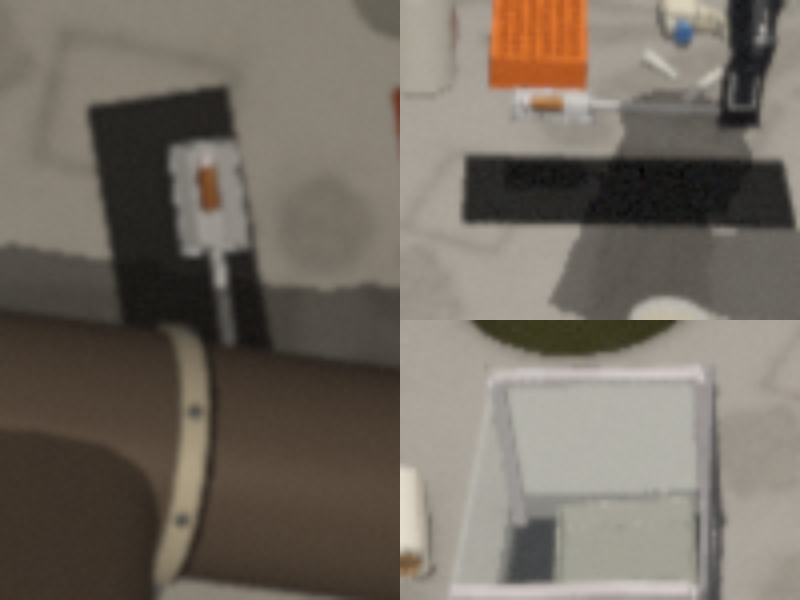

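The boat is held level, with the orange vial still lengthwise in the tray at top crop (208,188). Next I'm checking the boat's pose in the hand and working out the insertion move.

```bash
cat >> h.py <<'E'
# boat in hand: boat axes x=-tool x, y=tool y, z=-tool z ; grip point offset fitted
OFF=np.array([-.147,0.,.036])
def boat(tcp,R):
    B=np.column_stack([-R[:,0],R[:,1],-R[:,2]]); g=tcp-0.019*R[:,2]
    return g-B@OFF,B
def boxp(p,yaw=np.radians(13.1),o=(.6505,.1075)):
    c,s=np.cos(yaw),np.sin(yaw); return np.array([[c,s,0],[-s,c,0],[0,0,1]])@(np.asarray(p)-np.array([o[0],o[1],0]))
E
python3 - <<'E'
from bench import r
from h import *
np.set_printoptions(precision=4,suppress=True)
s=r.get_state(); o,B=boat(s["eef_pos"],s["orientation"]); print("boat o",o,"yaw",np.degrees(np.arctan2(B[1,0],B[0,0])))
K,T=cam(r,"top");Ks,Ts=cam(r,"side")
for nm,p in (("nose",(32,0,8)),("rear",(-32,0,8)),("shk-60",(-60,0,8)),("shk-110",(-110,0,8)),("noseL",(32,20,8)),("rearL",(-32,20,8)),("noseR",(32,-20,8)),("rearR",(-32,-20,8))):
    w=o+B@(np.array(p)/1000); a=proj(K,T,w);b=proj(Ks,Ts,w)
    print(nm,w,"top crop",(a-[340,165])*4,"side crop",(b-[250,130])*4+[400,0])
g=cv2.cvtColor(cv2.imread('pics/top1.png'),cv2.COLOR_BGR2GRAY)
for v in range(228,250,4):
    row=g[v,385:403].astype(float); w=np.clip(row-70,0,None); print(v,(w*np.arange(385,403)).sum()/w.sum()*4-340*4)
# move: target boat tray centre at box x=-60 , y=0
yaw=np.radians(13.1)
for bx in (-60,65):
    c,sn=np.cos(yaw),np.sin(yaw); Rz=np.array([[c,-sn],[sn,c]])
    g=np.array([.6505,.1075])+Rz@np.array([(bx-147)/1000,0]); print(bx,"tcp xy",g)
E
```

```text
boat o [ 0.5708 -0.2221  0.079 ] yaw 7.469923914494577
nose [ 0.6025 -0.218   0.087 ] top crop [203.4637 142.0618] side crop [510.3497  99.8862]
rear [ 0.5391 -0.2263  0.087 ] top crop [217.3618 250.889 ] side crop [591.3675 103.2299]
shk-60 [ 0.5113 -0.2299  0.087 ] top crop [223.4727 298.739 ] side crop [626.8609 104.6948]
shk-110 [ 0.4617 -0.2364  0.087 ] top crop [234.4313 384.5489] side crop [690.3152 107.3136]
noseL [ 0.5999 -0.1981  0.087 ] top crop [169.6482 145.8131] side crop [509.187  114.3986]
rearL [ 0.5365 -0.2065  0.087 ] top crop [183.4358 254.7079] side crop [591.1474 117.7952]
noseR [ 0.6051 -0.2378  0.087 ] top crop [237.2455 138.3142] side crop [511.4859  85.7038]
rearR [ 0.5417 -0.2461  0.087 ] top crop [251.2539 247.0739] side crop [591.5826  88.9962]
228 203.16173120728922
232 218.30909090909086
236 219.21804511278197
240 222.33333333333326
244 223.33333333333326
248 204.68292682926835
-60 tcp xy [0.4489 0.0606]
65 tcp xy [0.5706 0.0889]
```

{"fn": "carry_out", "kwargs": {
  "deltas": [
    {"translation": [-0.008, 0.025, 0], "rotation": [0, 0, -0.0125], "hand": -1},
    {"translation": [-0.024, 0.075, 0], "rotation": [0, 0, -0.0125], "hand": -1},
    {"translation": [-0.04, 0.125, 0], "rotation": [0, 0, -0.0125], "hand": -1},
    {"translation": [-0.048, 0.15, 0], "rotation": [0, 0, -0.0125], "hand": -1},
    {"translation": [-0.048, 0.15, 0], "rotation": [0, 0, -0.0125], "hand": -1},
    {"translation": [-0.048, 0.15, 0], "rotation": [0, 0, 0], "hand": -1},
    {"translation": [-0.048, 0.15, 0], "rotation": [0, 0, 0], "hand": -1},
    {"translation": [-0.048, 0.15, 0], "rotation": [0, 0, 0], "hand": -1},
    {"translation": [-0.048, 0.15, 0], "rotation": [0, 0, 0], "hand": -1},
    {"translation": [-0.04, 0.125, 0], "rotation": [0, 0, 0], "hand": -1},
    {"translation": [-0.03, 0.1, 0], "rotation": [0, 0, 0], "hand": -1},
    {"translation": [-0.02, 0.06, 0], "rotation": [0, 0, 0], "hand": -1}
  ]
}}

```text
time: 6.18
eef_pos: [0.4538, 0.0548, 0.0963]
orientation: [[-0.974, -0.229, 0.0], [-0.229, 0.974, 0.0], [-0.0, 0.0, -1.0]]
ft_force: [-0.1, -0.8, -1.2]
width: 0.0094
grasp_force: 78.1
```

{"fn": "carry_out", "kwargs": {
  "deltas": [
    {"translation": [0, 0.02, 0], "rotation": [0, 0, 0], "hand": -1},
    {"translation": [0, 0, 0], "rotation": [0, 0, 0], "hand": -1},
    {"translation": [0, 0, 0], "rotation": [0, 0, 0], "hand": -1}
  ]
}}

```text
time: 6.55
eef_pos: [0.453, 0.0566, 0.0962]
orientation: [[-0.974, -0.226, -0.0], [-0.226, 0.974, -0.0], [0.0, -0.0, -1.0]]
ft_force: [0.3, 0.4, -1.5]
width: 0.0092
grasp_force: 78.1
```

```bash
cat > chk.py <<'E'
import sys
from bench import r
from h import *
np.set_printoptions(precision=4,suppress=True)
s=r.get_state(); o,B=boat(s["eef_pos"],s["orientation"]); bo=boxp(o)
print("time",s["time"],"tcp",s["eef_pos"],"boat yaw",np.degrees(np.arctan2(B[1,0],B[0,0])),"pitch",np.degrees(np.arcsin(B[2,0])),"roll",np.degrees(np.arcsin(B[2,1])))
print("box-frame tray centre mm",bo*1000,"shank at plate y:",1000*boxp(o+B@np.array([-bo[0],0,.008])))
if len(sys.argv)>1:
    n=sys.argv[1]; ims={k:r.grab_frame(k)[:,:,::-1] for k in ("top","side","wrist")}
    c=np.zeros((600,800,3),np.uint8)
    c[:360,:400]=cv2.resize(ims["top"][90:216,180:320],(400,360)); c[:360,400:]=cv2.resize(ims["side"][160:295,160:310],(400,360)); c[360:,:320]=cv2.resize(ims["wrist"],(320,240))
    cv2.imwrite(f"pics/{n}.png",c)
    for k in ims: cv2.imwrite(f"pics/{n}_{k}.png",ims[k])
    K,T=cam(r,"top");Ks,Ts=cam(r,"side")
    for nm,p in (("nose",(32,0,8)),("rear",(-32,0,8)),("mid",(0,0,8))):
        w=o+B@(np.array(p)/1000); a=proj(K,T,w);b=proj(Ks,Ts,w); print(nm,"top crop",(a-[180,90])*[400/140,360/126],"side crop",(b-[160,160])*[400/150,360/135]+[400,0])
E
python3 chk.py v1
```

```text
time 6.55 tcp [0.453  0.0566 0.0962] boat yaw 13.065222962689944 pitch -0.012128703111010889 roll -0.0022621765848613996
box-frame tray centre mm [-56.8769  -4.8971  79.2151] shank at plate y: [ 0.0017 -4.9313 87.2031]
nose top crop [217.5658 277.564 ] side crop [631.9836 163.238 ]
rear top crop [233.8018 354.2858] side crop [697.5742 161.7515]
mid top crop [225.6704 315.8616] side crop [664.8317 162.4935]
```

View pics/v1.png

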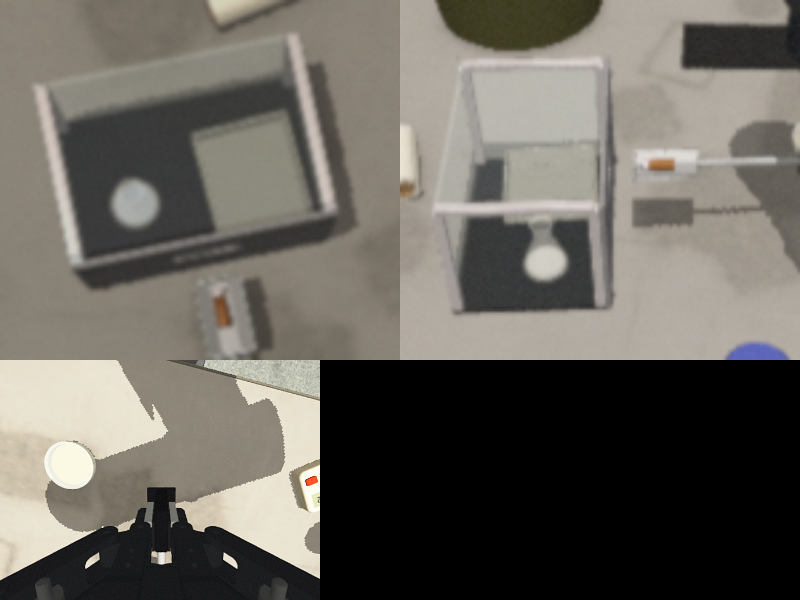

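The boat sits in front of the slot, with the vial still in its tray at top crop (222,310). A light streak on the plate at (207,253) may be the slot's lower lip, so I'm checking that as a direct measurement.

Run:
```python
from bench import r
from h import *
np.set_printoptions(precision=1,suppress=True,linewidth=200)
K,T=cam(r,"top"); g=cv2.cvtColor(cv2.imread('pics/top0.png'),cv2.COLOR_BGR2GRAY).astype(int)
print(g[172:190,236:270])
c,s=np.cos(np.radians(13.1)),np.sin(np.radians(13.1))
def w(b): return np.array([.6505+c*b[0]-s*b[1],.1075+s*b[0]+c*b[1],b[2]])
for b in ((0,.028,.068),(0,-.028,.068),(.005,.028,.068),(.005,-.028,.068),(0,.028,.102),(0,-.028,.102),(0,0,.14),(0,0,0)): print(b,proj(K,T,w(b)))
```

```text
[[ 52  55  52  50  46  47  44  44  45  48  52  59  63  73  85  89  90  94 103 111 114 112 106 102  98  94  88  79  71  64  60  58  53  50]
 [ 44  46  46  44  48  52  58  62  68  81  88  91  92 103 110 111 108 105 100 101  95  92  82  74  69  61  57  55  53  47  46  46  48  48]
 [ 50  54  61  67  79  89  95  97 100 106 112 109 103 102 100  97  89  82  77  71  66  58  53  52  53  52  52  54  49  46  47  47  49  50]
 [ 88  89  97 100 108 115 114 109 103  99  97  92  83  76  71  63  60  52  53  52  53  51  58  63  66  66  63  61  54  51  50  49  47  47]
 [113 112 111 105 102  99  97  89  78  72  67  59  56  53  51  54  50  54  57  65  66  67  76  89  91  84  75  67  58  48  46  46  49  48]
 [102  97  90  82  78  70  60  57  54  53  50  53  54  58  60  63  65  68  75  88  87  82  83  93  89  81  69  64  53  46  47  47  48  46]
 [ 71  64  57  56  51  50  50  52  57  59  61  66  65  68  68  73  78  75  81  86  85  75  72  69  62  59  51  51  50  48  50  52  51  55]
 [ 48  50  46  48  52  61  63  65  66  70  73  77  73  69  65  66  73  67  64  63  57  55  53  49  46  48  48  53  57  56  67  
[... 956 characters left out ...]
121 118 119 118 118 116 114]
 [113 115 117 118 119 119 121 121 118 119 116 113 114 116 119 116 118 119 120 120 118 120 119 119 120 120 119 117 117 117 117 115 117 114]
 [119 120 119 120 120 120 120 117 118 119 116 113 114 116 120 118 118 119 119 119 119 120 117 118 117 119 120 117 117 117 117 117 113 114]
 [119 119 119 117 120 119 119 121 121 117 114 114 114 117 118 118 116 116 116 116 116 117 116 118 119 118 117 118 117 117 114 114 112 113]]
(0, 0.028, 0.068) [240.5 180.8]
(0, -0.028, 0.068) [263.7 175.9]
(0.005, 0.028, 0.068) [240.1 178.7]
(0.005, -0.028, 0.068) [263.3 173.9]
(0, 0.028, 0.102) [239.7 178.7]
(0, -0.028, 0.102) [263.6 173.8]
(0, 0, 0.14) [251.2 173.7]
(0, 0, 0) [252.9 182.2]
```

The streak spans columns 240.3 to 263.5. The predicted slot lip spans 240.5 to 263.7, so the slot position is confirmed. Inserting now.

{"fn": "carry_out", "kwargs": {
  "deltas": [
    {"translation": [0, 0.012, 0], "rotation": [0, 0, 0], "hand": -1},
    {"translation": [0, 0.01, 0], "rotation": [0, 0, 0], "hand": -1},
    {"translation": [-0.01, 0, 0], "rotation": [0, 0, 0], "hand": -1},
    {"translation": [-0.03, 0, 0], "rotation": [0, 0, 0], "hand": -1},
    {"translation": [-0.04, 0, 0], "rotation": [0, 0, 0], "hand": -1},
    {"translation": [-0.04, 0, 0], "rotation": [0, 0, 0], "hand": -1},
    {"translation": [-0.02, 0, 0], "rotation": [0, 0, 0], "hand": -1},
    {"translation": [0, 0, 0], "rotation": [0, 0, 0], "hand": -1}
  ]
}}

```text
time: 7.7
eef_pos: [0.4797, 0.0678, 0.0961]
orientation: [[-0.974, -0.226, -0.0], [-0.226, 0.974, -0.0], [0.0, -0.0, -1.0]]
ft_force: [0.2, -0.7, -0.7]
width: 0.0087
grasp_force: 78.1
```

```bash
python3 chk.py
```

```text
time 7.7 tcp [0.4797 0.0678 0.0961] boat yaw 13.084279625887117 pitch -0.022249711948095937 roll -0.0045845325647944244
box-frame tray centre mm [-28.3996  -0.031   79.0324] shank at plate y: [ 0.0031 -0.0382 87.0214]
```

{"fn": "carry_out", "kwargs": {
  "deltas": [
    {"translation": [-0.02, 0, 0], "rotation": [0, 0, 0], "hand": -1},
    {"translation": [-0.04, 0, 0], "rotation": [0, 0, 0], "hand": -1},
    {"translation": [-0.05, 0, 0], "rotation": [0, 0, 0], "hand": -1},
    {"translation": [-0.06, 0, 0], "rotation": [0, 0, 0], "hand": -1},
    {"translation": [-0.06, 0, 0], "rotation": [0, 0, 0], "hand": -1},
    {"translation": [-0.06, 0, 0], "rotation": [0, 0, 0], "hand": -1},
    {"translation": [-0.06, 0, 0], "rotation": [0, 0, 0], "hand": -1},
    {"translation": [-0.05, 0, 0], "rotation": [0, 0, 0], "hand": -1},
    {"translation": [-0.04, 0, 0], "rotation": [0, 0, 0], "hand": -1},
    {"translation": [-0.02, 0, 0], "rotation": [0, 0, 0], "hand": -1},
    {"translation": [0, 0, 0], "rotation": [0, 0, 0], "hand": -1}
  ]
}}

```text
time: 9.07
eef_pos: [0.5691, 0.0886, 0.0962]
orientation: [[-0.974, -0.227, -0.0], [-0.227, 0.974, -0.0], [0.0, -0.0, -1.0]]
ft_force: [-0.9, -1.1, -0.9]
width: 0.0089
grasp_force: 78.1
```

```bash
python3 chk.py v2
cat > roll.py <<'E'
# rows to roll the boat about its shank line (z 8, tool frame) by total deg, n equal rows
import sys; from h import *
from scipy.spatial.transform import Rotation as Ro
a=float(sys.argv[1]); 
# shank axis seen from TCP: tool z distance: grip z 35(36) above underside -> TCP 19 below grasp => boat z 17; shank z 8 => 9 mm beyond the TCP
p=np.array([0,0,.009]); Rt=Ro.from_rotvec([np.radians(-a),0,0]).as_matrix()
d=p-Rt@p; print("row: translation",d/.2,"rotation",[-a/90,0,0])
E
python3 roll.py 5; python3 roll.py 8
```

```text
time 9.075 tcp [0.5691 0.0886 0.0962] boat yaw 13.095178532603446 pitch -0.012390366671113876 roll -0.00012758616841116883
box-frame tray centre mm [63.4113  0.0246 79.1737] shank at plate y: [ 0.0017  0.03   87.1874]
nose top crop [181.3421 135.9621] side crop [507.1024 169.6502]
rear top crop [197.4013 211.7474] side crop [573.7304 168.1045]
mid top crop [189.3586 173.7926] side crop [540.471  168.8761]
row: translation [ 0.         -0.00392201  0.00017124] rotation [-0.05555555555555555, 0, 0]
row: translation [ 0.         -0.00626279  0.00043794] rotation [-0.08888888888888889, 0, 0]
```

View pics/v2.png

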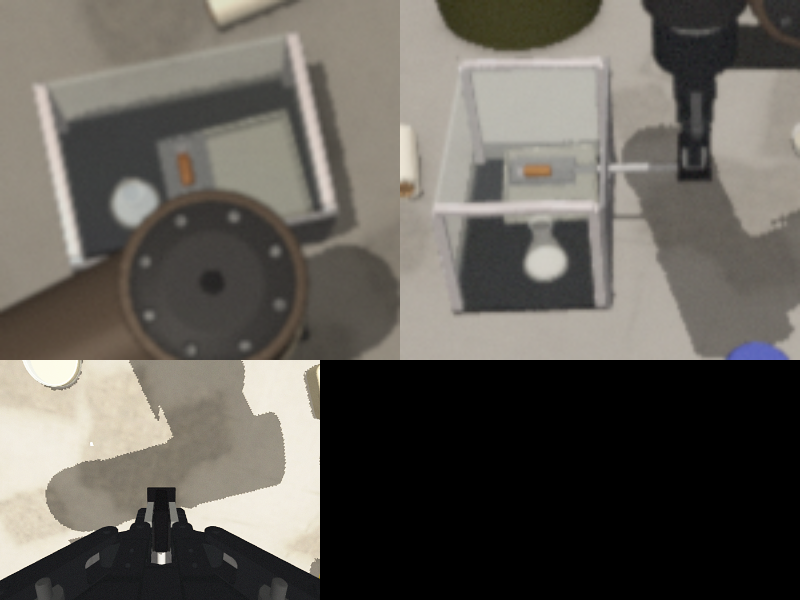

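The boat is level inside the box, with the vial over the box centre at top crop (185,168). I'll shift 8 mm to the right for margin and start the roll.

{"fn": "carry_out", "kwargs": {
  "deltas": [
    {"translation": [0, -0.01, 0], "rotation": [0, 0, 0], "hand": -1},
    {"translation": [0, -0.02, 0], "rotation": [0, 0, 0], "hand": -1},
    {"translation": [0, -0.01, 0], "rotation": [0, 0, 0], "hand": -1},
    {"translation": [0, -0.004, 0], "rotation": [-0.056, 0, 0], "hand": -1},
    {"translation": [0, -0.004, 0], "rotation": [-0.056, 0, 0], "hand": -1},
    {"translation": [0, -0.004, 0], "rotation": [-0.056, 0, 0], "hand": -1},
    {"translation": [0, 0, 0], "rotation": [0, 0, 0], "hand": -1}
  ]
}}

```text
time: 10.1
eef_pos: [0.5722, 0.077, 0.0959]
orientation: [[-0.975, -0.216, -0.058], [-0.223, 0.941, 0.255], [-0.0, 0.261, -0.965]]
ft_force: [1.0, 0.0, -0.3]
width: 0.0089
grasp_force: 78.2
```

```bash
python3 chk.py; python3 -c "
from bench import r;print(r.get_state()['joint_pos'].round(2))"
```

```text
time 10.1 tcp [0.5722 0.077  0.0959] boat yaw 12.91420420733998 pitch 0.0029782462824823677 roll 15.147635011944043
box-frame tray centre mm [63.7948 -8.0152 79.5211] shank at plate y: [-0.0068 -9.8988 87.2398]
[ 0.28  0.36 -0.22 -0.32 -0.99 -1.45]
```

{"fn": "carry_out", "kwargs": {
  "deltas": [
    {"translation": [0, -0.007, 0.0005], "rotation": [-0.1, 0, 0], "hand": -1},
    {"translation": [0, -0.007, 0.0005], "rotation": [-0.1, 0, 0], "hand": -1},
    {"translation": [0, -0.007, 0.0005], "rotation": [-0.1, 0, 0], "hand": -1},
    {"translation": [0, -0.007, 0.0005], "rotation": [-0.1, 0, 0], "hand": -1},
    {"translation": [0, 0, 0], "rotation": [0, 0, 0], "hand": -1},
    {"translation": [0, 0, 0], "rotation": [0, 0, 0], "hand": -1},
    {"translation": [0, 0, 0], "rotation": [0, 0, 0], "hand": -1},
    {"translation": [0, 0, 0], "rotation": [0, 0, 0], "hand": -1}
  ]
}}

```text
time: 11.1
eef_pos: [0.5725, 0.0751, 0.0943]
orientation: [[-0.974, -0.145, -0.177], [-0.229, 0.612, 0.757], [-0.002, 0.777, -0.629]]
ft_force: [-0.1, 0.2, 0.4]
width: 0.009
grasp_force: 78.4
```

```bash
python3 chk.py v3
```

```text
time 11.1 tcp [0.5725 0.0751 0.0943] boat yaw 13.215613616413295 pitch 0.10552457208493833 roll 51.024059243335635
box-frame tray centre mm [63.6701 -0.412  83.9032] shank at plate y: [ 0.0035 -6.7597 88.8179]
nose top crop [189.0686 133.531 ] side crop [507.22   163.5882]
rear top crop [205.3412 209.4039] side crop [573.6341 162.0708]
mid top crop [197.1921 171.4074] side crop [540.4842 162.8282]
```

View pics/v3.png

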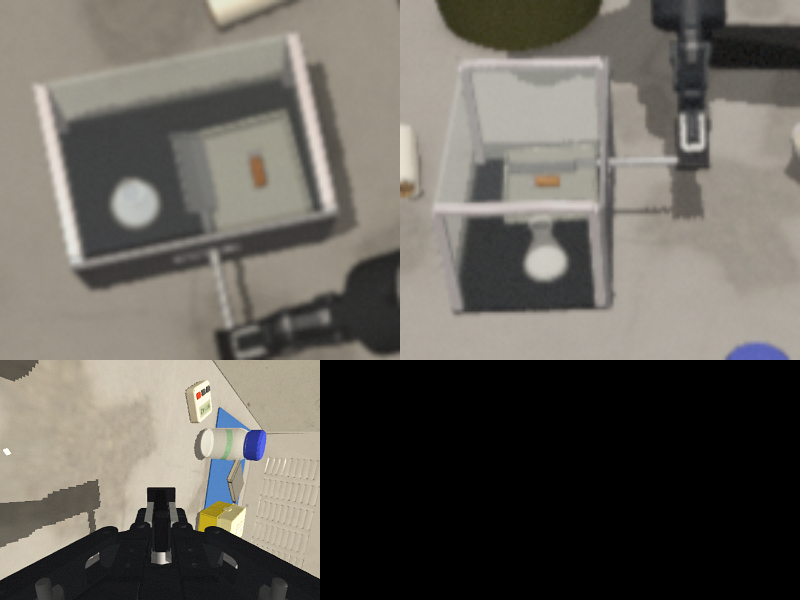

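The vial now lies in the middle of the catch tray (top crop (258,170)) and the boat is empty. Rolling back level and re-centring.

{"fn": "carry_out", "kwargs": {
  "deltas": [
    {"translation": [0, 0.0066, 0.0005], "rotation": [0.0945, 0, 0], "hand": -1},
    {"translation": [0, 0.0066, 0.0005], "rotation": [0.0945, 0, 0], "hand": -1},
    {"translation": [0, 0.0066, 0.0005], "rotation": [0.0945, 0, 0], "hand": -1},
    {"translation": [0, 0.0066, 0.0005], "rotation": [0.0945, 0, 0], "hand": -1},
    {"translation": [0, 0.0066, 0.0005], "rotation": [0.0945, 0, 0], "hand": -1},
    {"translation": [0, 0.0066, 0.0005], "rotation": [0.0945, 0, 0], "hand": -1},
    {"translation": [0, 0.015, 0], "rotation": [0, 0, 0], "hand": -1},
    {"translation": [0, 0.02, 0], "rotation": [0, 0, 0], "hand": -1},
    {"translation": [0, 0, 0], "rotation": [0, 0, 0], "hand": -1},
    {"translation": [0, 0, 0], "rotation": [0, 0, 0], "hand": -1}
  ]
}}

```text
time: 12.5
eef_pos: [0.5697, 0.0867, 0.0964]
orientation: [[-0.974, -0.225, -0.0], [-0.225, 0.974, 0.002], [-0.0, 0.002, -1.0]]
ft_force: [0.1, -0.4, -0.2]
width: 0.0092
grasp_force: 78.5
```

```bash
python3 chk.py
```

```text
time 12.5 tcp [0.5697 0.0867 0.0964] boat yaw 12.987592667025504 pitch 0.003315249779180115 roll 0.1271013250978967
box-frame tray centre mm [63.5817 -2.2426 79.422 ] shank at plate y: [-0.0004 -2.1356 87.4183]
```

{"fn": "carry_out", "kwargs": {
  "deltas": [
    {"translation": [0.02, 0.008, 0], "rotation": [0, 0, 0], "hand": -1},
    {"translation": [0.05, 0, 0], "rotation": [0, 0, 0], "hand": -1},
    {"translation": [0.07, 0, 0], "rotation": [0, 0, 0], "hand": -1},
    {"translation": [0.07, 0, 0], "rotation": [0, 0, 0], "hand": -1},
    {"translation": [0.07, 0, 0], "rotation": [0, 0, 0], "hand": -1},
    {"translation": [0.07, 0, 0], "rotation": [0, 0, 0], "hand": -1},
    {"translation": [0.07, 0, 0], "rotation": [0, 0, 0], "hand": -1},
    {"translation": [0.07, 0, 0], "rotation": [0, 0, 0], "hand": -1},
    {"translation": [0.07, 0, 0], "rotation": [0, 0, 0], "hand": -1},
    {"translation": [0.06, 0, 0], "rotation": [0, 0, 0], "hand": -1},
    {"translation": [0.02, 0, 0], "rotation": [0, 0, 0], "hand": -1},
    {"translation": [0, 0, 0], "rotation": [0, 0, 0], "hand": -1}
  ]
}}

```text
time: 14.0
eef_pos: [0.4444, 0.0602, 0.0966]
orientation: [[-0.974, -0.227, 0.0], [-0.227, 0.974, 0.002], [-0.001, 0.002, -1.0]]
ft_force: [-0.2, -0.2, -1.1]
width: 0.009
grasp_force: 78.5
```

```bash
python3 chk.py
```

```text
time 14.0 tcp [0.4444 0.0602 0.0966] boat yaw 13.115791553224927 pitch 0.031966185340355543 roll 0.09714968319285862
box-frame tray centre mm [-64.4641   0.7311  79.7141] shank at plate y: [-0.0045  0.7353 87.7501]
```

{"fn": "carry_out", "kwargs": {
  "deltas": [
    {"translation": [0.012, -0.04, 0], "rotation": [0, 0, 0], "hand": -1},
    {"translation": [0.03, -0.1, 0], "rotation": [0, 0, 0], "hand": -1},
    {"translation": [0.053, -0.18, 0], "rotation": [0, 0, 0], "hand": -1},
    {"translation": [0.053, -0.18, 0], "rotation": [0, 0, 0], "hand": -1},
    {"translation": [0.053, -0.18, 0], "rotation": [0, 0, 0], "hand": -1},
    {"translation": [0.053, -0.18, 0], "rotation": [0, 0, 0], "hand": -1},
    {"translation": [0.053, -0.18, 0], "rotation": [0, 0, 0], "hand": -1},
    {"translation": [0.053, -0.18, 0], "rotation": [0, 0, 0], "hand": -1},
    {"translation": [0.041, -0.14, 0], "rotation": [0, 0, 0.01], "hand": -1},
    {"translation": [0.024, -0.08, 0], "rotation": [0, 0, 0.01], "hand": -1},
    {"translation": [0.006, -0.02, 0], "rotation": [0, 0, 0.01], "hand": -1},
    {"translation": [0, 0, 0], "rotation": [0, 0, 0.01], "hand": -1}
  ]
}}

```text
time: 15.5
eef_pos: [0.426, -0.2437, 0.0958]
orientation: [[-0.986, -0.164, -0.001], [-0.164, 0.986, 0.002], [0.0, 0.002, -1.0]]
ft_force: [-0.1, 1.6, -1.6]
width: 0.0087
grasp_force: 78.5
```

{"fn": "carry_out", "kwargs": {
  "deltas": [
    {"translation": [0, 0, 0], "rotation": [0, 0, 0], "hand": -1},
    {"translation": [0, 0, 0], "rotation": [0, 0, 0], "hand": -1}
  ]
}}

```text
time: 15.75
eef_pos: [0.4263, -0.2432, 0.0961]
orientation: [[-0.986, -0.166, -0.0], [-0.166, 0.986, 0.002], [-0.0, 0.002, -1.0]]
ft_force: [-0.0, -0.4, -1.3]
width: 0.0085
grasp_force: 78.5
```

{"fn": "carry_out", "kwargs": {
  "deltas": [
    {"translation": [0, 0, 0.03], "rotation": [0, 0, 0], "hand": -1},
    {"translation": [0, 0, 0.05], "rotation": [0, 0, 0], "hand": -1},
    {"translation": [0, 0, 0.06], "rotation": [0, 0, 0], "hand": -1},
    {"translation": [0, 0, 0.06], "rotation": [0, 0, 0], "hand": -1},
    {"translation": [0, 0, 0.06], "rotation": [0, 0, 0], "hand": -1},
    {"translation": [0, 0, 0.04], "rotation": [0, 0, 0], "hand": -1},
    {"translation": [0, 0, 0.03], "rotation": [0, 0, 0], "hand": -1},
    {"translation": [0, 0, 0.02], "rotation": [0, 0, 0], "hand": -1},
    {"translation": [0, 0, 0.013], "rotation": [0, 0, 0], "hand": -1},
    {"translation": [0, 0, 0.007], "rotation": [0, 0, 0], "hand": -1},
    {"translation": [0, 0, 0], "rotation": [0, 0, 0], "hand": -1},
    {"translation": [0, 0, 0], "rotation": [0, 0, 0], "hand": -1}
  ]
}}

```text
time: 17.25
eef_pos: [0.4263, -0.2437, 0.0222]
orientation: [[-0.986, -0.165, 0.0], [-0.165, 0.986, 0.001], [-0.0, 0.001, -1.0]]
ft_force: [-0.2, -0.1, -1.0]
width: 0.0087
grasp_force: 78.5
```

{"fn": "carry_out", "kwargs": {
  "deltas": [
    {"translation": [0, 0, 0.004], "rotation": [0, 0, 0], "hand": -1},
    {"translation": [0, 0, 0], "rotation": [0, 0, 0], "hand": -1},
    {"translation": [0, 0, 0.003], "rotation": [0, 0, 0], "hand": -1},
    {"translation": [0, 0, 0], "rotation": [0, 0, 0], "hand": -1}
  ]
}}

```text
time: 17.75
eef_pos: [0.4262, -0.2437, 0.021]
orientation: [[-0.986, -0.165, -0.0], [-0.165, 0.986, 0.001], [-0.0, 0.001, -1.0]]
ft_force: [-1.9, 1.0, 5.6]
width: 0.0089
grasp_force: 79.6
```

Contact: the force on the tool is now 5.6 N, up from -1.0 N. Releasing slowly.

{"fn": "carry_out", "kwargs": {
  "deltas": [
    {"translation": [0, 0, 0], "rotation": [0, 0, 0], "hand": -0.7},
    {"translation": [0, 0, 0], "rotation": [0, 0, 0], "hand": -0.4},
    {"translation": [0, 0, 0], "rotation": [0, 0, 0], "hand": 0},
    {"translation": [0, 0, 0], "rotation": [0, 0, 0], "hand": 0.5},
    {"translation": [0, 0, 0], "rotation": [0, 0, 0], "hand": 0.5},
    {"translation": [0, 0, -0.05], "rotation": [0, 0, 0], "hand": 0.5},
    {"translation": [0, 0, -0.1], "rotation": [0, 0, 0], "hand": 0.5},
    {"translation": [0, 0, -0.15], "rotation": [0, 0, 0], "hand": 0.5},
    {"translation": [0, 0, -0.2], "rotation": [0, 0, 0], "hand": 0.5},
    {"translation": [0, 0, -0.2], "rotation": [0, 0, 0], "hand": 0.5},
    {"translation": [0, 0, -0.1], "rotation": [0, 0, 0], "hand": 0.5},
    {"translation": [0, 0, 0], "rotation": [0, 0, 0], "hand": 0.5}
  ]
}}

```text
time: 19.25
eef_pos: [0.4271, -0.2442, 0.1829]
orientation: [[-0.986, -0.165, 0.004], [-0.165, 0.986, 0.001], [-0.004, 0.0, -1.0]]
ft_force: [-0.3, -0.3, 0.3]
width: 0.064
grasp_force: 0.0
```

Run:
```python
from bench import r
import cv2, numpy as np
a={n:r.grab_frame(n)[:,:,::-1] for n in ("top","side","wrist")}
c=np.zeros((600,800,3),np.uint8); c[:300,:400]=a["top"][60:360,120:520]; c[:300,400:]=a["side"][130:430,130:530]; c[300:,:400]=cv2.resize(a["wrist"],(400,300)); c[300:,400:]=cv2.resize(a["side"][140:215,250:350],(400,300))
cv2.imwrite("pics/end.png",c); print(r.get_state()["time"])
```

```text
Traceback (most recent call last):
ValueError: could not broadcast input array from shape (290,400,3) into shape (300,400,3)
```

Run:
```python
from bench import r
import cv2, numpy as np
a={n:r.grab_frame(n)[:,:,::-1] for n in ("top","side","wrist")}
c=np.zeros((600,800,3),np.uint8); c[:300,:400]=a["top"][60:360,120:520]; c[:300,400:]=a["side"][115:415,130:530]; c[300:,:400]=cv2.resize(a["wrist"],(400,300)); c[300:,400:]=cv2.resize(a["side"][140:215,250:350],(400,300))
cv2.imwrite("pics/end.png",c); print(r.get_state()["time"])
```

```text
19.55
```

View pics/end.png

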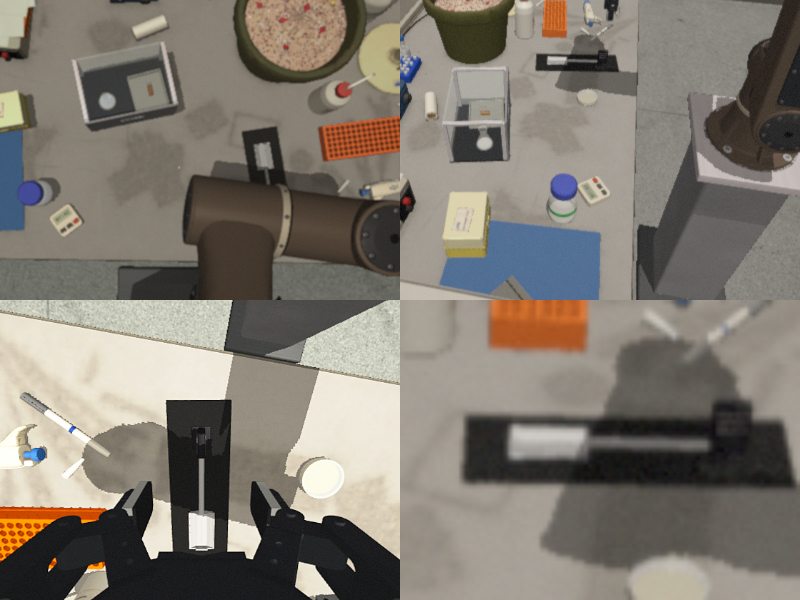

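The final views show the empty boat flat on the pad, the vial in the catch tray, and the bottle, dish and timer where they were. The gripper is clear of everything, so I'm handing in.

```bash
python3 -c "
from bench import r; print(r.finish_job())"
```

```text
the job is handed in; nothing more can be done
None
```

The job is handed in at about 20 s: the vial lies in the catch tray, the boat is back flat on the pad, the bottle, dish and timer were left alone, and I saw no sign of contact with the cover plate.

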